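# Switch the seesaw gate of a reed-tube feeder and run the tubes down the other lane

### The job

The seesaw gate under the tube magazine is set to the wrong pick-up lane. With a fingertip, press down the raised finger pad of the rocker so that the gate tips over onto its other stop, then push the upright tab of the magazine's shutter to the left (as seen from the robot) until the shutter is fully open, so that all three reed tubes roll down the newly chosen lane and come to rest there. Nothing is to be picked up: do not touch the tubes, and leave the loose things on the bench where they are.

Things in the scene. Friction and masses are not known exactly. Their poses are not given: they have to be found in the camera images.
- feeder: Sheet-metal reed-tube feeder, fixed to the bench. Origin on the bench surface under the middle of the gate; x points away from the rocker's side (the front, -x), y to the left, z up. The gate and rocker turn on a shaft along x at z = 80 mm; its front bearing block stands at x = -108 mm (24 mm wide in y, top at z = 92 mm). Only the magazine, tab and rear weight (x = 54 mm, top 150 mm) rise over 120 mm.
- gate (a joint): Tilt of the seesaw gate and rocker (one piece), rad, -0.45 to 0.45, a stop at each end. Positive: left pad up, tubes run to the right (-y) lane. Negative: right pad up, tubes run to the left (+y) lane. Starts at rest on either stop. A brass tumbler weight over the shaft at the rear makes it fall to the nearer stop; less than 1 N on the raised pad tips it.
- left_pad (a point): Middle of the top face of the rocker's left finger pad, a ribbed steel plate 26 mm (x) by 32 mm (y) by 5 mm. The pads lie 130 mm in front (-x) of the feeder's origin, 75 mm to its left and right; the face is about 116 mm above the bench when up and 50 mm when down.
- right_pad (a point): The same point of the rocker's right finger pad.
- shutter (a joint): Travel of the slide shutter under the magazine, m: 0 shut (the tubes rest on it), 0.032 fully open (stop); it slides to the feeder's +y (left), stays where it is left, and takes about 1.5 N to move. The last part of the travel lets the tubes fall.
- shutter_tab (a point): Middle of the top edge of the shutter's upright finger tab, a steel blade 20 mm (x) by 4 mm (y) that rises 50 mm from the shutter to this edge at z = 163.5 mm, 60 mm in front (-x) of the magazine's axis. It moves with the shutter; the space to its right (-y) and left is free.
- magazine_top (a point): Middle of the open top of the upright tube magazine, 192 mm above the bench over the feeder's origin; outside 50 mm (x) by 30 mm (y).
- left_lane (a point): Middle of the floor edge at the end stop of the left (+y) pick-up lane, 143 mm from the feeder's middle. The lane is 50 mm wide over its 14 mm walls; its floor falls outward from z = 63 mm, 33 mm from the middle, to 33 mm at the stop.
- right_lane (a point): The same point of the right (-y) pick-up lane.
- tube1: Lowest of the three reed tubes in the magazine: capped aluminium cylinder, 22 mm diameter, 40 mm long, 18 to 31 g, smooth and polished. Origin at its centre, axis along its x.
- tube2: The middle tube, the same.
- tube3: The top tube, the same; its top starts 183 mm above the bench.
- comb: Bystander: maple harmonica comb, 100 x 27 x 7 mm, lying at the left of the rocker. Origin at the centre of its underside.
- magnet: Bystander: stubby ceramic magnet block, 26 x 20 x 16 mm, in front of the feeder. Origin at the centre of its underside.
- reedplate: Bystander: brass reed plate, 102 x 27 x 2 mm, behind the feeder. Origin at the centre of its underside.
- jar: Bystander: small glass rivet jar, 36 mm diameter, 42 mm high, at the right of the rocker. Origin at the centre of its underside.
- driver: Bystander: screwdriver, 150 mm long, behind the feeder. Origin under its middle.
- cover: Bystander: chromed cover plate, 102 x 27 x 10 mm, at the left or right on the bench. Origin at the centre of its underside.
- loupe: Bystander: black eye loupe, 34 mm diameter, 28 mm high, at the right or left on the bench. Origin at the centre of its underside.

How it is judged:
On the way, in this order (a step that is already met when the one before it is completed fails the run):
1. the seesaw gate is tipped over onto the stop opposite to the one it started on, the shutter still shut (distance of left_pad from where it was at the start of the episode above 0.054 m and value of joint shutter below 0.01 m and (value of joint gate above 0.36 rad or value of joint gate below -0.36 rad)), for 0.2 s.
2. the shutter is pushed fully open (value of joint shutter above 0.026 m), for 0.1 s.
At the end, for the whole second after the job is handed in: Gate on the stop opposite to its first one (beyond 0.36 rad; left pad moved over 54 mm), shutter at least 26 mm open, all three tubes at rest in the lane the gate now feeds, over 60 mm from the feeder's middle on that side, centres 35 to 85 mm above the bench (distance of left_pad from where it was at the start of the episode above 0.054 m and value of joint shutter above 0.026 m and ((value of joint gate above 0.36 rad and y of each of tube1, tube2, tube3 in the frame of feeder below -0.06 m) or (value of joint gate below -0.36 rad and y of each of tube1, tube2, tube3 in the frame of feeder above 0.06 m)) and height (world z) of tube1 between 0.035 and 0.085 m and height (world z) of tube2 between 0.035 and 0.085 m and height (world z) of tube3 between 0.035 and 0.085 m and linear speed of each of tube1, tube2, tube3 below 0.03 m/s); the robot touches nothing.
It fails at once if a tube is touched with the gripper (contact force between the fingers and tube1 above 0.3 N or contact force between the fingers and tube2 above 0.3 N or contact force between the fingers and tube3 above 0.3 N).
It fails at once if a tube is lifted out of the magazine (height (world z) of any of tube1, tube2, tube3 above 0.2 m).
It fails at once if a loose thing on the bench is shifted by more than 15 mm or lifted (distance of any of comb, magnet, reedplate, jar, driver, cover, loupe from where it was at the start of the episode above 0.015 m).
It also fails if it takes over 43 s, if anything falls off the work surface, if the arm or the gripper's body presses on something with over 40 N, if the wrist force passes 120 N, or if a joint passes its speed limit or range.

### The arm

A 7-joint arm with a two-finger parallel gripper is mounted at the origin on the work surface. World frame = base frame: x ahead of the robot, y to its left, z up, the work surface at z = 0. Lengths are in m, angles in rad, forces in N, time in s.
With the tool pointing down it reaches from about 0.35 to 0.9 m from the base axis. Payload 7.2 kg.
Tool frame: the origin (TCP) lies midway between the tips of the shut fingers; the grasp point (between the pads) lies 19 mm behind it; z points along the fingers, y is the direction in which the jaws open and shut (so a half turn about z gives the same grasp; the last joint's range is limited). The gripper opens to 85 mm and grips with 20 to 120 N. Pads are 22 mm wide; open, the fingers measure 114 mm over their backs; the gripper's body (76 mm by 85 mm) begins 54 mm behind the grasp point. The pads swing forward as they close: fully open they stand 13 mm farther back than shut.
Start: joints at [1.154, 0.411, -0.013, 1.596, 0.006, 1.134, -0.082], TCP at [0.214, -0.587, 0.231] pointing down, gripper open.
Joint ranges: [-2.95, 2.95], [-0.29, 1.99], [-1.47, 1.44], [0.14, 2.54], [-1.03, 4.17], [0.13, 1.85], [-2.86, 2.86]. Speed limits (rad/s): [2.39, 2.39, 3.01, 3.01, 3.14, 3.14, 3.14].

### API

Orientations are given as a unit quaternion [x, y, z, w].
In Python, from station import robot gives the robot as it stands.
- The arm moves only by the shell command python3 -m creep 'ROWS'. ROWS is JSON, a list of rows, each a list of 5 numbers: the shift along the world's x, y, z in units of 50 mm (1.0 is 50 mm), then the turn about the world's z in units of 6 degrees (1.0 is 6 degrees), then the gripper command: -1 is shut, 1 is fully open, values between are in proportion. In form: [[dx, dy, dz, spin, jaw], ...]. A call has exactly 10 rows; each row is the pose to reach, as a shift and turn from the pose commanded when the call began; what a row does not reach only later rows make up. A row lasts 1/10 s, in which the tool goes at most 50 mm and 8.59 degrees, less where a joint would pass 70% of its speed; a pose out of reach is approached as far as the arm can. A call with a gripper value outside its range is refused whole. The fingers move at their own pace and stop on an object; the grip force is fixed at half the most. Time passes only in rows, so rows that repeat a pose let the fingers close, or fill a call up. It gives the time, the measured TCP pose, the force and the opening at its end, in the units of the state.
- robot.get_obs(): the state, without advancing time (a new reading comes with each control period).
- robot.read_camera(name): name is "scene" or "side" or "wrist"; returns a dict with "img" (400x640x3 uint8, red, green, blue), "range_z" (400x640 float32, m along the optical axis (not along the pixel's ray), 0 where there is no reading), "fx", "fy", "cx", "cy" (pixels), "view" (4x4, takes a point from world to camera coordinates). Camera axes: x right, y down, z forward; pixel columns grow to the right and rows downward; lengths in m; the calibration is good to about 2 mm. A picture is of the moment at which its call begins.
- robot.finish_job(): hands the job in, once; it reports no verdict.
Trained networks look in a picture, given as the dict that the camera call returned (one of the last four; its "shot" number tells which), for a name from the list of things; names that differ only in an ending like _2 or _b are one class to them, and where a whole thing is asked for, a point or a joint stands for the part that bears it (a point fixed in the world has none). Each returns a list of dicts, best first, with "score" (0 to 1); they miss things now and then, are a little off and sometimes report something else, mostly with a low value. They report only what shows in the picture. A call takes as long as a camera call.
- robot.spot_in(picture, target): "rect" ([centre column, centre row, width, height] in pixels, round what is visible of it).
- robot.trace(picture, target): "mask" (400x640 bool, what is visible of it) and "rect" ([centre column, centre row, width, height] in pixels, round what is visible of it).
- robot.landmark_of(picture, target): "xy" ([column, row] in pixels: a listed point, or the origin of a listed thing).
The state is a dict: "time": time; "q": joint angles; "qd": joint speeds; "tau": joint torques, N m; "tool_pos": TCP position; "orientation": TCP orientation; "ft_force": force on the tool from outside, world axes, zero at the start; "torque": the same for the moment, N m; "gripper_width": opening from 0.0 (shut) to 1.0 (fully open).
Only numpy, scipy, OpenCV 4.12 (cv2) and the standard library are available. Lean on these libraries where they do the work, as an engineer would, in place of code of your own. Each camera call takes 0.05 s, during which the arm holds its last target. There are 200 camera calls.

## Working session

There is one attempt and no reset: what is moved stays moved. The work goes in short steps, Python scripts to look and compute and a shell command to move; the robot and the scene stay as the last step left them, time stands still between calls to the robot, and variables do not carry over. Pictures are saved under pics/ and viewed, about 8 in all and at most 12, crops included, and the job is handed in when it is done.

```bash
mkdir -p pics; cat > h.py <<'E'
from station import robot
import numpy as np, cv2
def w(p,u,v,r=2):
    u0,v0=int(round(u)),int(round(v))
    z=p["range_z"][max(0,v0-r):v0+r+1,max(0,u0-r):u0+r+1]; z=z[z>0]
    if not len(z): return None
    z=np.median(z); c=np.array([(u-p["cx"])/p["fx"]*z,(v-p["cy"])/p["fy"]*z,z,1])
    return (np.linalg.inv(p["view"])@c)[:3].round(4)
def save(p,n): cv2.imwrite("pics/"+n,p["img"][:,:,::-1])
def pts(p,names):
    for n in names:
        for d in robot.landmark_of(p,n)[:2]: print(n,round(d["score"],2),np.round(d["xy"],1),w(p,*d["xy"]))
E
python3 - <<'E'
from h import *
print(robot.get_obs())
for c in ("scene","side"):
    p=robot.read_camera(c); save(p,c+"0.png"); print(c)
    pts(p,["feeder","left_pad","right_pad","shutter_tab","magazine_top","left_lane","right_lane","jar","comb","magnet","cover","loupe"])
E
```

```text
{'time': 0.0, 'q': array([ 1.15379497,  0.41189085, -0.01272141,  1.5970673 ,  0.005577  ,
        1.13429832, -0.08220306]), 'qd': array([ 0.00078095,  0.00158344,  0.00214485,  0.00089764, -0.0012021 ,
        0.00056727, -0.00258316]), 'tau': array([-1.90438368e-04, -6.00633287e+01,  6.81699794e-01, -2.99419034e+01,
        1.36183767e-02,  1.07336015e-02, -2.06093873e-06]), 'tool_pos': array([ 0.21340551, -0.58689679,  0.23044913]), 'orientation': array([ 9.84828598e-01,  1.73528005e-01, -1.86017678e-04, -7.92776268e-04]), 'ft_force': array([ 0.29364375, -0.0874615 ,  0.44902842]), 'torque': array([ 0.01182241, -0.02667938, -0.02371421]), 'gripper_width': 1.0062884956430793}
scene
feeder 0.92 [336.7 222.4] [0.6732 0.0008 0.0738]
left_pad 0.72 [338.8 176.3] [0.4944 0.0785 0.0415]
right_pad 0.72 [340.2 192.4] [0.6384 0.022  0.1805]
right_pad 0.65 [299.4 185.8] [ 0.5323 -0.0701  0.1138]
shutter_tab 0.64 [329.7 183.7] [0.5816 0.0114 0.152 ]
shutter_tab 0.58 [299.6 184. ] [ 0.5284 -0.068   0.1172]
magazine_top 0.56 [338.2 192.4] [0.6364 0.0166 0.1805]
left_lane 0.58 [378.4 201.7] [0.6
[... 289 characters left out ...]
] [ 0.5118 -0.423   0.0075]
loupe 0.6 [424.9 165.3] [0.5404 0.3834 0.0197]
side
feeder 0.74 [314.3 224.3] [0.629  0.0579 0.0589]
left_pad 0.77 [352.1 246.6] [0.5069 0.0778 0.0452]
right_pad 0.95 [363.7 191.3] [ 0.5304 -0.0659  0.1148]
shutter_tab 0.69 [336.6 194.3] [0.5828 0.0095 0.1555]
magazine_top 0.73 [315.7 175.5] [ 0.6493 -0.0029  0.1891]
left_lane 0.34 [267.7 230.4] [0.7649 0.0933 0.0031]
right_lane 0.72 [333.4 182.4] [ 0.6499 -0.1308  0.0399]
jar 0.65 [360.9 200. ] [ 0.554  -0.1241  0.0068]
comb 0.73 [332.5 277.6] [0.5273 0.1663 0.0054]
magnet 0.45 [381.5 234.1] [ 0.452  -0.0193  0.0124]
cover 0.54 [405.3 148.3] [ 0.4957 -0.4094  0.008 ]
loupe 0.6 [291.4 355.8] [0.53   0.4057 0.0209]
```

```bash
cd pics; python3 -c "
import cv2
for c,(x,y) in {'scene':(240,130),'side':(240,140)}.items():
    i=cv2.imread(c+'0.png')[y:y+160,x:x+200]; cv2.imwrite(c+'0c.png',cv2.resize(i,None,fx=3.5,fy=3.5,interpolation=2))"
```

```text
(no output)
```

View pics/scene0c.png

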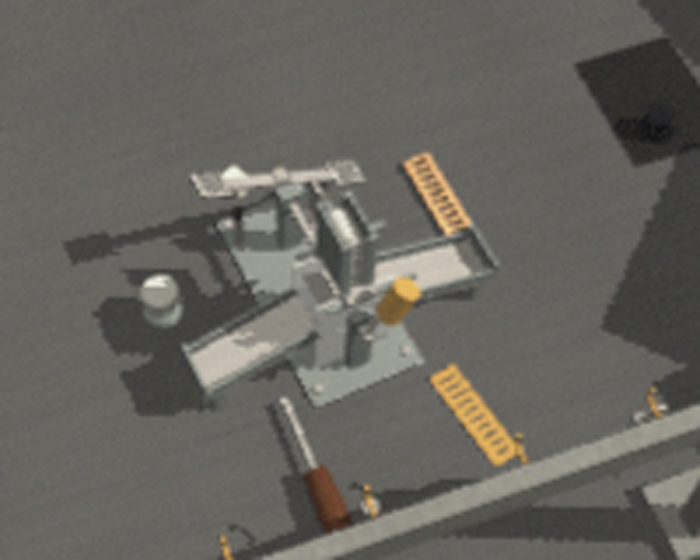

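View pics/side0c.png

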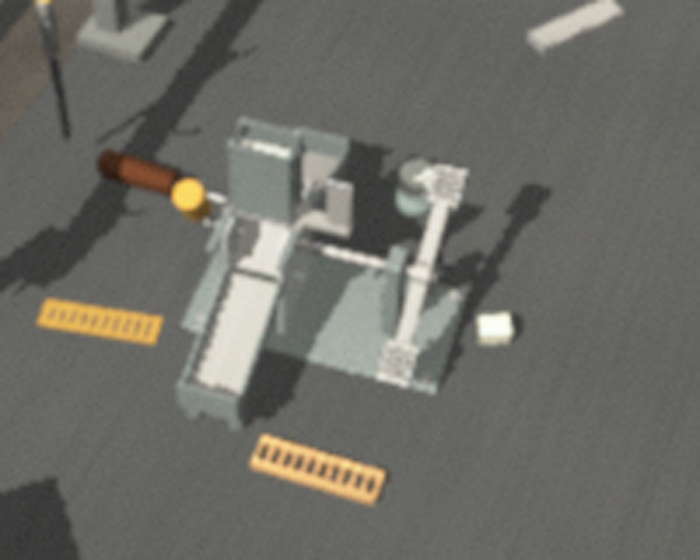

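The right pad is up (scene crop about 235,180; full-image 307,181), the left pad is down and the brass weight leans left. So I press the right pad, and the tubes should go to the right lane. The jar stands just right of that pad. Next I refine the geometry from depth.

```bash
cat > geo.py <<'E'
from h import *
from scipy.optimize import least_squares
def cloud(p):
    v,u=np.nonzero(p["range_z"]>0); z=p["range_z"][v,u]
    c=np.stack([(u-p["cx"])/p["fx"]*z,(v-p["cy"])/p["fy"]*z,z,np.ones_like(z)])
    return (np.linalg.inv(p["view"])@c)[:3].T
E
python3 - <<'E'
from geo import *
for c in ("scene","side"):
    p=robot.read_camera(c); P=cloud(p)
    P=P[(abs(P[:,0]-.6)<.2)&(abs(P[:,1])<.2)]
    def box(n,x0,x1,y0,y1,z0,z1):
        S=P[(P[:,0]>x0)&(P[:,0]<x1)&(P[:,1]>y0)&(P[:,1]<y1)&(P[:,2]>z0)&(P[:,2]<z1)]
        if len(S)>2: print(c,n,len(S),S.mean(0).round(4),"min",S.min(0).round(4),"max",S.max(0).round(4))
    box("rpad",.48,.57,-.1,-.045,.095,.13)
    box("lpad",.46,.55,.055,.12,.03,.065)
    box("mag",.6,.7,-.05,.07,.182,.2)
    box("tab",.55,.605,-.03,.04,.135,.175)
    for n in("shutter_tab","right_pad","left_pad","tube3"):
        d=robot.trace(p,n)
        if d:
            v,u=np.nonzero(d[0]["mask"]); Q=np.array([q for q in (w(p,a,b,0) for a,b in zip(u,v)) if q is not None])
            print(" trace",n,round(d[0]["score"],2),len(Q),np.median(Q,0).round(4),Q.min(0),Q.max(0))
E
```

```text
scene rpad 74 [ 0.5228 -0.0648  0.1153] min [ 0.5077 -0.0817  0.1034] max [ 0.5354 -0.046   0.1245]
scene lpad 53 [0.5107 0.0696 0.051 ] min [0.4947 0.0556 0.0412] max [0.5229 0.0836 0.0611]
scene mag 104 [0.6458 0.0135 0.1882] min [ 0.6198 -0.0046  0.1821] max [0.671  0.0316 0.1963]
scene tab 25 [0.5864 0.008  0.1537] min [0.5775 0.0062 0.135 ] max [0.5949 0.0109 0.1644]
 trace shutter_tab 0.53 63 [0.5882 0.0079 0.1218] [ 0.4859 -0.0046 -0.0005] [0.6772 0.0424 0.193 ]
 trace right_pad 0.96 451 [0.5341 0.0078 0.0939] [ 0.4461 -0.0817 -0.0018] [0.7101 0.0836 0.1497]
 trace left_pad 0.62 444 [0.531  0.0092 0.0935] [ 0.4673 -0.0817 -0.0024] [0.7088 0.0983 0.1641]
 trace tube3 0.44 73 [0.6495 0.0136 0.181 ] [0.6261 0.0045 0.1606] [0.6682 0.0225 0.1926]
side rpad 115 [ 0.5186 -0.0641  0.1153] min [ 0.5046 -0.0817  0.1027] max [ 0.5322 -0.0453  0.1253]
side lpad 105 [0.5064 0.0695 0.0508] min [0.4931 0.0551 0.0424] max [0.5206 0.085  0.0619]
side mag 158 [0.642  0.0122 0.1883] min [ 0.6159 -0.0054  0.182 ] max [0.669  0.0311 0.1966]
side tab 57 [0.5817 0.0089 0.1518] min [0.5727 0.0051 0.1364] max [0.5909 0.0127 0.1673]
 trace shutter_tab 0.65 158 [0.5874 0.0088 0.1198] [ 0.5721 -0.1036 -0.0013] [0.6398 0.0215 0.1655]
 trace right_pad 0.84 538 [0.519  0.0237 0.0817] [ 0.4954 -0.0781  0.0008] [0.7023 0.0811 0.149 ]
 trace left_pad 0.63 699 [0.5208 0.0197 0.0803] [ 0.4931 -0.1963 -0.0039] [0.7041 0.0842 0.149 ]
```

Estimates: right pad (0.521, -0.066, 0.115), tab (0.584, 0.0085), magazine (0.644, 0.013), feeder yaw about 5°. I go above the pad with the fingers shut.

```bash
python3 -m creep '[[0.4,0.7,0,-0.25,-1],[0.8,1.4,0,-0.5,-1],[1.2,2.1,0,-0.75,-1],[1.6,2.8,0,-1,-1],[2.0,3.5,0,-1.25,-1],[2.4,4.2,0,-1.5,-1],[2.8,4.9,0,-1.75,-1],[3.2,5.6,0,-2,-1],[3.6,6.3,0,-2.25,-1],[4.0,7.0,0,-2.5,-1]]'
python3 -m creep '[[0.4,0.6,0,0,-1],[0.8,1.2,0,0,-1],[1.2,1.8,0,0,-1],[1.6,2.4,0,0,-1],[1.9,3.0,0,0,-1],[2.15,3.42,0,0,-1],[2.15,3.42,0,0,-1],[2.15,3.42,-0.5,0,-1],[2.15,3.42,-0.8,0,-1],[2.15,3.42,-0.8,0,-1]]'
python3 - <<'E'
from geo import *
o=robot.get_obs(); print(o["tool_pos"],o["orientation"],o["ft_force"])
p=robot.read_camera("side"); i=p["img"][140:290,260:440,::-1]; cv2.imwrite("pics/s1.png",cv2.resize(i,None,fx=4,fy=4,interpolation=2))
p=robot.read_camera("wrist"); save(p,"w1.png"); pts(p,["right_pad","shutter_tab","jar"])
E
```

```text
time: 2.8
tool_pos: [0.4142, -0.236, 0.2316]
orientation: [0.999, 0.043, 0.0, 0.0]
ft_force: [1.7, -0.7, -0.0]
gripper_width: 0.0
time: 3.8
tool_pos: [0.5195, -0.0671, 0.1894]
orientation: [0.999, 0.043, -0.002, -0.0]
ft_force: [-1.3, -0.3, 0.8]
gripper_width: -0.0
[ 0.51946505 -0.06705349  0.18942491] [ 9.99065133e-01  4.31868279e-02 -1.93618924e-03 -9.74121388e-05] [-1.28076554 -0.33135276  0.81283129]
right_pad 0.81 [314.6 204.6] [ 0.5217 -0.0659  0.117 ]
shutter_tab 0.62 [166.2  93.3] [0.5849 0.0089 0.1636]
jar 0.58 [391.8 131. ] [ 0.5674 -0.1257  0.0418]
```

View pics/s1.png

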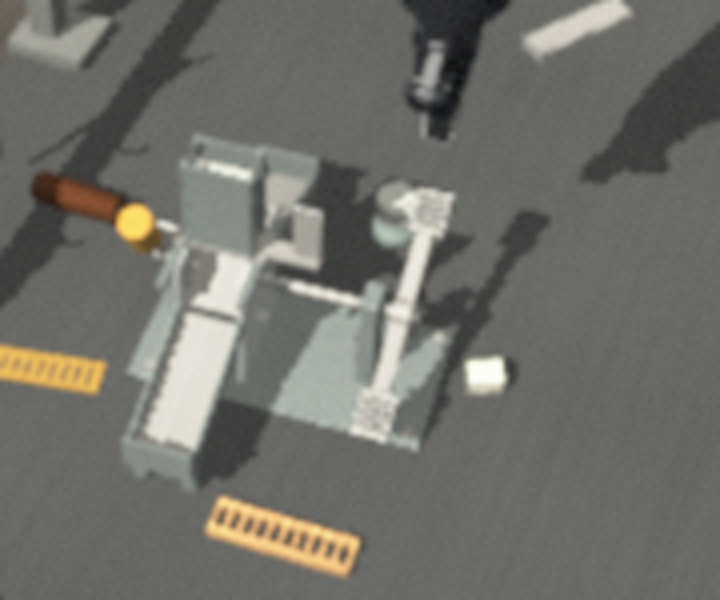

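View pics/w1.png

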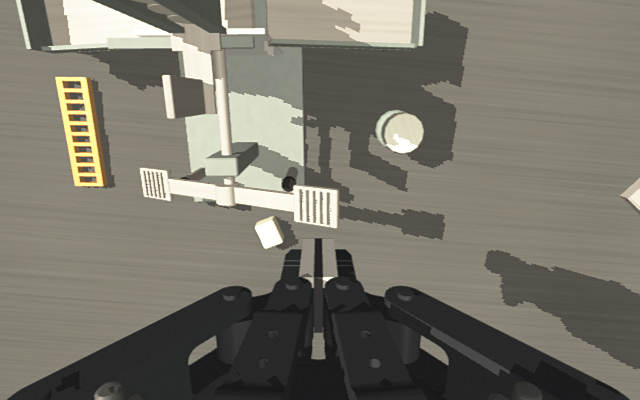

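Side view: the fingertip hangs over the raised pad (430,135 above 428,212). Wrist view: the right pad at (315,205) is in line with the fingers, and the depth estimates agree. I press now.

```bash
python3 -m creep '[[0.04,0,-0.5,0,-1],[0.04,0,-1.0,0,-1],[0.04,0,-1.3,0,-1],[0.04,0,-1.5,0,-1],[0.04,0,-1.7,0,-1],[0.04,0,-1.9,0,-1],[0.04,0,-2.1,0,-1],[0.04,0,-2.3,0,-1],[0.04,0,-2.5,0,-1],[0.04,0,-2.65,0,-1]]'
python3 -m creep '[[0,0,0,0,-1],[0,0,0,0,-1],[0,0,0,0,-1],[0,0,0.5,0,-1],[0,0,1.0,0,-1],[0,0,1.5,0,-1],[0,0,2.0,0,-1],[0,0,2.4,0,-1],[0,0,2.4,0,-1],[0,0,2.4,0,-1]]'
python3 - <<'E'
from geo import *
p=robot.read_camera("side"); i=p["img"][140:290,260:440,::-1]; cv2.imwrite("pics/s2.png",cv2.resize(i,None,fx=4,fy=4,interpolation=2))
pts(p,["left_pad","right_pad","shutter_tab"])
p=robot.read_camera("wrist"); pts(p,["left_pad","right_pad","shutter_tab","jar"])
E
```

```text
time: 5.05
tool_pos: [0.5229, -0.0663, 0.0578]
orientation: [0.999, 0.044, -0.0, -0.0]
ft_force: [-1.4, -0.2, 0.2]
gripper_width: 0.0
time: 6.05
tool_pos: [0.5233, -0.0665, 0.1793]
orientation: [0.999, 0.043, 0.001, 0.0]
ft_force: [-0.1, -0.0, -0.2]
gripper_width: -0.001
left_pad 0.62 [354.9 229.8] [0.5028 0.077  0.1212]
left_pad 0.47 [292.5 351.9] [0.53   0.399  0.0283]
right_pad 0.79 [365.  209.1] [ 0.5177 -0.0522  0.0577]
right_pad 0.71 [360.  199.2] [ 0.5564 -0.1217  0.0119]
shutter_tab 0.49 [337.1 190.4] [ 0.6239 -0.0978  0.0469]
left_pad 0.87 [100.6 219.7] [0.5064 0.0672 0.1165]
right_pad 0.74 [157.5 100.7] [0.584  0.0081 0.1636]
right_pad 0.72 [321.2 187.8] [ 0.5215 -0.0703  0.05  ]
shutter_tab 0.83 [156.2 102.2] [0.5833 0.0087 0.1636]
jar 0.81 [397.2 131.1] [ 0.571  -0.1264  0.0421]
```

View pics/s2.png

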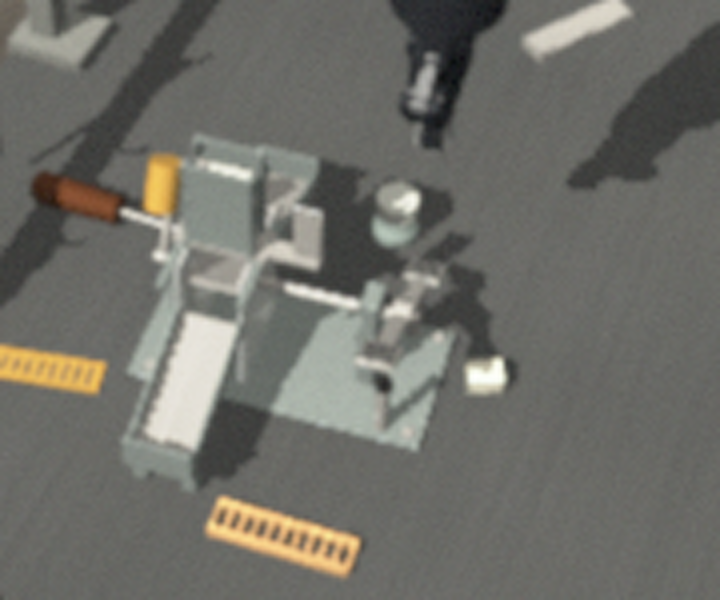

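The gate has tipped: the left pad is now at z≈0.117 and the right at 0.050, with the weight over to the right and the shutter still shut. Now I go to the right side of the tab and lower.

```bash
python3 -m creep '[[0.4,0.2,0,0,-1],[0.8,0.4,0,0,-1],[1.15,0.63,0,0,-1],[1.15,0.63,0,0,-1],[1.15,0.63,-0.3,0,-1],[1.15,0.63,-0.6,0,-1],[1.15,0.63,-0.75,0,-1],[1.15,0.63,-0.75,0,-1],[1.15,0.63,-0.75,0,-1],[1.15,0.63,-0.75,0,-1]]'
python3 - <<'E'
from geo import *
p=robot.read_camera("wrist"); save(p,"w3.png"); pts(p,["shutter_tab"])
p=robot.read_camera("side"); pts(p,["shutter_tab"])
E
```

```text
time: 7.5
tool_pos: [0.581, -0.035, 0.1421]
orientation: [0.999, 0.043, 0.001, 0.0]
ft_force: [0.3, 0.4, 0.4]
gripper_width: -0.001
shutter_tab 0.85 [202.3 265.8] [0.5837 0.0089 0.1634]
shutter_tab 0.77 [335.1 190.4] [ 0.6275 -0.0905  0.0527]
```

View pics/w3.png

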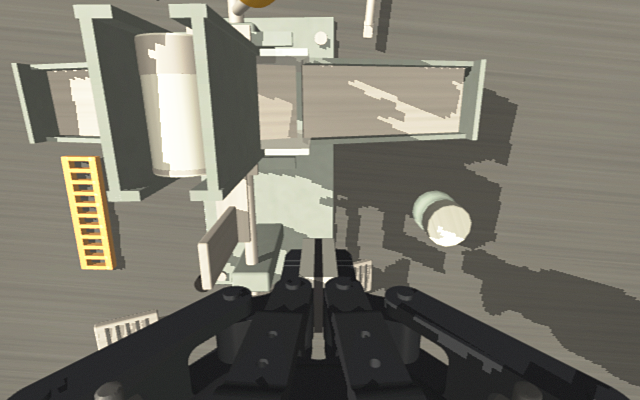

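The wrist view shows the tab at (202–240, 205–285), left of the fingers (320,265), with free space between. The magazine is well beyond. I push left.

```bash
python3 -m creep '[[0,0.2,0,0,-1],[0,0.4,0,0,-1],[-0.02,0.5,0,0,-1],[-0.02,0.6,0,0,-1],[-0.03,0.7,0,0,-1],[-0.04,0.8,0,0,-1],[-0.05,0.9,0,0,-1],[-0.06,1.0,0,0,-1],[-0.07,1.1,0,0,-1],[-0.07,1.1,0,0,-1]]'
python3 - <<'E'
from geo import *
p=robot.read_camera("wrist"); pts(p,["shutter_tab"])
E
```

```text
time: 8.7
tool_pos: [0.577, 0.0213, 0.1413]
orientation: [0.999, 0.044, 0.0, -0.0]
ft_force: [0.2, 0.4, -0.3]
gripper_width: 0.001
shutter_tab 0.71 [276.4 269. ] [0.5813 0.0366 0.1634]
shutter_tab 0.62 [134.  103.7] [0.6303 0.154  0.0331]
```

```bash
python3 -m creep '[[0,0.03,0,0,-1],[0,0.06,0,0,-1],[0,0.09,0,0,-1],[0,0.1,0,0,-1],[0,0.1,0,0,-1],[0,0.1,0,0,-1],[0,0.1,0,0,-1],[0,0.1,0,0,-1],[0,0.1,0,0,-1],[0,0.1,0,0,-1]]'
python3 - <<'E'
from geo import *
p=robot.read_camera("wrist"); save(p,"w4.png"); pts(p,["shutter_tab"])
E
```

```text
time: 9.8
tool_pos: [0.577, 0.0238, 0.1413]
orientation: [0.999, 0.043, -0.0, 0.001]
ft_force: [-1.6, -5.1, 1.2]
gripper_width: -0.001
shutter_tab 0.95 [276.1 271.5] [0.5803 0.0392 0.1634]
shutter_tab 0.56 [500.7 211.3] [ 0.5732 -0.1203  0.0285]
```

View pics/w4.png

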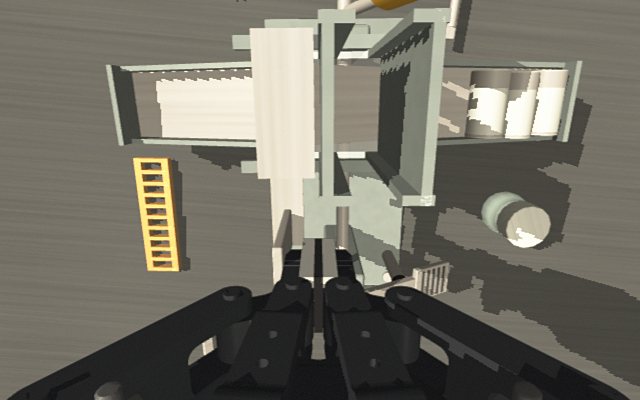

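All three tubes lie in the right lane (488–550, 100). The shutter is at its stop, with 5 N reaction and about 31 mm travel. I retreat right, then up.

```bash
python3 -m creep '[[0,-0.2,0,0,-1],[0,-0.4,0,0,-1],[0,-0.5,0,0,-1],[0,-0.5,0.4,0,-1],[0,-0.5,0.9,0,-1],[0,-0.5,1.5,0,-1],[-0.3,-0.5,2.1,0,-1],[-0.6,-0.5,2.4,0,-1],[-0.6,-0.5,2.4,0,-1],[-0.6,-0.5,2.4,0,-1]]'
python3 - <<'E'
from geo import *
p=robot.read_camera("wrist"); save(p,"w5.png"); pts(p,["shutter_tab","left_pad","right_pad","jar","magnet","comb"])
R=np.array([0.644,.013]);a=np.radians(5)
for n in("tube1","tube2","tube3"):
    for d in robot.spot_in(p,n)[:3]:
        q=w(p,*d["rect"][:2]); 
        print(n,round(d["score"],2),q, "feeder y",(q[1]-R[1])*np.cos(a)-(q[0]-R[0])*np.sin(a))
E
```

```text
time: 10.9
tool_pos: [0.5473, -0.0002, 0.2613]
orientation: [0.999, 0.043, 0.0, 0.0]
ft_force: [0.2, -0.3, 0.5]
gripper_width: -0.003
shutter_tab 0.86 [262.4 147.5] [0.5795 0.0402 0.1628]
left_pad 0.74 [238.3 220.2] [0.5066 0.0654 0.1163]
left_pad 0.16 [312.   75.6] [0.6342 0.0113 0.0819]
right_pad 0.9 [381.6 196.6] [ 0.5208 -0.0719  0.0489]
jar 0.88 [433.8 149.3] [ 0.5745 -0.1212  0.0406]
magnet 0.71 [327.4 234. ] [ 0.4599 -0.0205  0.0159]
magnet 0.19 [308.1  45.1] [0.6584 0.0166 0.0834]
comb 0.84 [184.5 154.8] [0.5394 0.1524 0.0061]
tube1 0.97 [ 0.6519 -0.075   0.0699] feeder y -0.0883536637997801
tube1 0.95 [ 0.6517 -0.0958  0.0638] feeder y -0.10905708237153887
tube1 0.66 [ 0.6521 -0.1201  0.0577] feeder y -0.13329947583226737
tube2 0.97 [ 0.6519 -0.075   0.0699] feeder y -0.0883536637997801
tube2 0.95 [ 0.6517 -0.0958  0.0638] feeder y -0.10905708237153887
tube2 0.66 [ 0.6521 -0.1201  0.0577] feeder y -0.13329947583226737
tube3 0.97 [ 0.6519 -0.075   0.0699] feeder y -0.0883536637997801
tube3 0.95 [ 0.6517 -0.0958  0.0638] feeder y -0.10905708237153887
tube3 0.66 [ 0.6521 -0.1201  0.0577] feeder y -0.13329947583226737
```

View pics/w5.png

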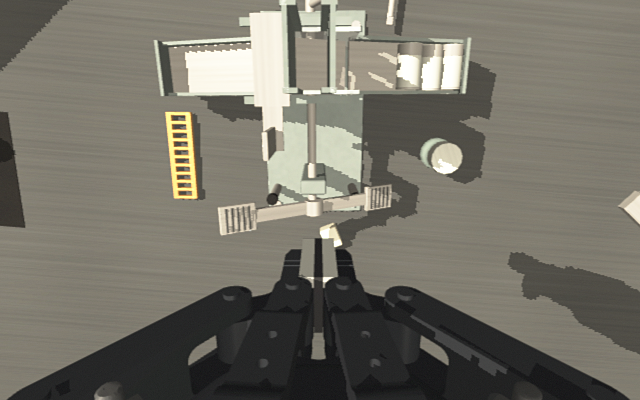

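The three tubes rest in the right lane at (410–455, 65). The gate is tipped with its left pad up, the shutter is open, the arm is clear and the loose things are where they were.

```bash
python3 -c "
from station import robot
print(robot.finish_job())"
```

```text
the job is handed in; nothing more can be done
None
```

The gate is tipped over, the shutter is fully open, and all three tubes are at rest in the right lane. I handed the job in at about 11 s of the 43 s allowed; no verdict was reported.

I pressed down the raised right pad with the shut fingertips, then pushed the shutter tab to the left until it met its stop, and backed the arm off.

- **Gate:** the left pad is now at z ≈ 0.116 m and the right pad at 0.049 m, the reverse of the start.
- **Shutter:** the tab had moved about 31 mm, with a 5 N reaction at the stop.
- **Tubes:** their visible surfaces are about 88, 109 and 133 mm to the right of the feeder's middle, so all are past the 60 mm limit. They are 58–70 mm above the bench, with the centres roughly 11 mm lower. I saw no movement between the last two pictures, but did not measure their speed.
- **Loose things:** the jar, magnet and comb are where they were, within measurement error. I did not re-measure the reed plate, driver, cover and loupe, but the arm never went near them.
- **Disagreements:** some side-camera readings of the tab landed on the lane once the arm was in the picture. I ignored them and used the wrist camera.

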